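# Close the nipple case: spoke key in, lid shut

### The job

Close up the parts case of spoke nipples: the red spoke key lying on top of its dividers would keep the lid from seating, so first, with the lid still open, push the key with a fingertip until it drops down among the brass nipples where it is kept, in the third compartment from the left in the front row as the robot sees it; then push the clear lid over and down until it is fully home. Do it all with the fingertips: do not pick anything up, and leave the nipple driver, the oil bottle and the blue tape where they are.

Things in the scene. Friction and masses are not known exactly. Their poses are not given: they have to be found in the camera images.
- case: Dark grey parts case, fixed to the bench. Origin: centre of its underside; x runs from its front to its hinge, y along its width, z up. Tray 170 (x) by 240 (y), outer walls 3 thick, rim 40 high. Eight open compartments, each 81 by 58, floor 3 high: dividers 2 thick and 35 high along the line x = 0 and along y = -60, 0 and +60 mm.
- case_hinge (a point): Middle of the lid's hinge line, at x = +88, y = 0, z = 41 mm in the case's frame; the line runs along the case's y, at the side away from the robot.
- case_lid (a joint): Lid angle in rad: 0 shut, about 1.57 upright, starts about upright, stop at 1.83 (leaning back from the robot). Stiff hinge: the lid stays where it is left; about 1 to 2 N at its edge moves it.
- lid_front_edge (a point): Middle of the lid's free edge, on its outer face, 173 mm from the hinge line; with the lid open this is its top edge. The lid is a clear flat plate 240 wide and 3 thick; its outer face lies 3 mm outside the hinge line. At the free edge it has two yellow latch tabs, 26 wide, centred at y = +70 and -70 mm, which reach 6 mm past the edge and, with the lid shut, 14 mm down over the tray's front. Lid axes are the case's axes when shut.
- key_center (a point): Centre of the loose red spoke key, a disc 35 in diameter and 8 thick, 30 g. It starts lying flat on the crossing of the dividers at the middle of the case (x and y within 7 mm of 0), its underside 35 mm and its top 43 mm above the bench; nothing else holds it. Its place is the compartment from x = -82 to -1 and y = -59 to -1 mm of the case: front row, third from the left seen from the robot, with brass nipples on its floor.
- driver_center (a point): Centre of the loose nipple driver with the purple handle, 144 long, 18 thick, lying beside the case's +y end.
- bottle_center (a point): Centre (half-way up) of the loose standing oil bottle, grey with a white nozzle, 37 in diameter, 126 high, beyond the case's +y end.
- tape_center (a point): Centre of the loose roll of blue tape lying flat, 70 in diameter, 24 high, beyond the case's +y end.
Mind the look-alikes: they are no part of the job. What is shaped like the part that bears key_center but green is not meant.

How it is judged:
On the way:
1. the spoke key has dropped into its compartment (front row, third from the left, brass nipples) while the lid still stands open (z of key_center in the frame of case below 0.025 m and x of key_center in the frame of case between -0.083 and -0.001 m and y of key_center in the frame of case between -0.06 and -0.001 m and value of joint case_lid above 0.8 rad), for 0.2 s.
At the end, for the whole second after the job is handed in: The lid is fully home (under 0.02 rad, about 3 mm at its free edge); the spoke key lies still inside its compartment (front row, third from the left), its centre under 25 mm above the case's underside; driver, bottle and tape are within 30 mm of where they stood (z of key_center in the frame of case below 0.025 m and x of key_center in the frame of case between -0.083 and -0.001 m and y of key_center in the frame of case between -0.06 and -0.001 m and value of joint case_lid below 0.02 rad and linear speed of spoke_key below 0.02 m/s and distance of each of driver_center, bottle_center, tape_center from where it was at the start of the episode below 0.03 m); the robot touches nothing.
It fails at once if the spoke key is lifted or carried: its centre rises over 60 mm above the case's underside (z of key_center in the frame of case above 0.06 m).
It fails at once if the spoke key is pushed out of the case (x of key_center in the frame of case above 0.1 m or x of key_center in the frame of case below -0.1 m or y of key_center in the frame of case above 0.135 m or y of key_center in the frame of case below -0.135 m).
It fails at once if the driver, the bottle or the tape is pushed away or knocked over (distance of any of driver_center, bottle_center, tape_center from where it was at the start of the episode above 0.03 m).
It also fails if it takes over 51 s, if anything falls off the work surface, if the arm or the gripper's body presses on something with over 40 N, if the wrist force passes 120 N, or if a joint passes its speed limit or range.

### The arm

A 6-joint arm with a two-finger parallel gripper is mounted at the origin on a cart in front of the work surface, level with it; the furniture and walls round the work are solid. World frame = base frame: x ahead of the robot, y to its left, z up, the work surface at z = 0. Lengths are in m, angles in rad, forces in N, time in s.
With the tool pointing down it reaches from about 0.35 to 0.725 m from the base axis. Payload 4.3 kg.
Tool frame: the origin (TCP) lies midway between the tips of the shut fingers; the grasp point (between the pads) lies 19 mm behind it; y points along the fingers, z is the direction in which the jaws open and shut, and the axes are right-handed (so a half turn about y gives the same grasp; the last joint's range is limited). The gripper opens to 85 mm and grips with 20 to 120 N. Pads are 22 mm wide; open, the fingers measure 114 mm over their backs; the gripper's body (76 mm by 85 mm) begins 54 mm behind the grasp point. The pads swing forward as they close: fully open they stand 13 mm farther back than shut.
Start: joints at [1.215, 0.377, 0.081, 1.274, 0, 1.46], TCP at [0.14, 0.558, 0.231] pointing down, gripper open.
Joint ranges: [-2.72, 2.72], [-0.84, 1.66], [-1.02, 1.22], [-1.77, 2.12], [-1.37, 1.28], [-3.14, 3.14]. Speed limits (rad/s): [2.57, 2.57, 3.14, 3.14, 3.14, 3.14].

### API

Orientations are given as a 3x3 rotation matrix whose columns are the frame's x, y, z axes.
In Python, from plant import * gives the robot as it stands. The module is installed in compiled form; this text tells all that it offers.
- The arm moves only by the tool move_arm, never from a script. Its arguments are lists of equal length, an entry for each row: "xyz": the shift along the world's x, y, z in mm, a list of three; "spin": the turn about the world's z in degrees. A call has exactly 8 rows; each row is the pose to reach, as a shift and turn from the pose measured when the call began; what a row does not reach only later rows make up. A row lasts 1/12 s, in which the tool goes at most 41.7 mm and 7.16 degrees, less where a joint would pass 70% of its speed; a pose out of reach is approached as far as the arm can. A call with a gripper value outside its range is refused whole. "gripper" is the closure, from 0 (fully open) to 1 (shut), set as the call begins (left out, the last holds). The fingers move at their own pace and stop on an object; "grip_force" is the grip in N (left out, the last holds). Time passes only in rows, so rows that repeat a pose let the fingers close, or fill a call up. It gives the time, the measured TCP pose, the force and the opening at its end, in the units of the state.
- sense(): the state, without advancing time (a new reading comes with each control period).
- grab_frame(name): name is "scene" or "top" or "wrist"; returns a dict with "img" (480x640x3 uint8, red, green, blue), "camera_matrix" (3x3 intrinsics, pixels), "extrinsics" (4x4, takes a point from world to camera coordinates); the wrist camera has in their place "T_tool_cam" (4x4, takes a point from camera to tool coordinates, whose origin is the TCP and whose axes are the tool frame's). Camera axes: x right, y down, z forward; pixel columns grow to the right and rows downward; lengths in m; the calibration is good to about 2 mm. A picture is of the moment at which its call begins: read the wrist's pose just before it. There is no depth.
- hand_in(): hands the job in, once; it reports no verdict.
Trained networks look in a picture, given as the dict that the camera call returned (one of the last four; its "shot" number tells which), for a name from the list of things; names that differ only in an ending like _2 or _b are one class to them, and where a whole thing is asked for, a point or a joint stands for the part that bears it (a point fixed in the world has none). Each returns a list of dicts, best first, with "confidence" (0 to 1); they miss things now and then, are a little off and sometimes report something else, mostly with a low value. They report only what shows in the picture. A call takes as long as a camera call. They do not tell look-alikes from the thing itself.
- recognise(picture, name): "rect" ([left, top, right, bottom] in pixels, round what is visible of it).
The state is a dict: "time": time; "joint_positions": joint angles; "joint_velocities": joint speeds; "joint_torque": joint torques, N m; "tool_pos": TCP position; "tool_rot": TCP orientation; "wrist_force": force on the tool from outside, world axes, zero at the start; "ft_torque": the same for the moment, N m; "finger_gap": opening from 0.0 (shut) to 1.0 (fully open).
Only numpy, scipy, OpenCV 4.12 (cv2) and the standard library are available. Lean on these libraries where they do the work, as an engineer would, in place of code of your own. Each camera call takes 0.05 s, during which the arm holds its last target. There are 200 camera calls.

## Working session

There is one attempt and no reset: what is moved stays moved. The work goes in short steps, Python scripts to look and compute and a tool call to move; the robot and the scene stay as the last step left them, time stands still between calls to the robot, and variables do not carry over. Pictures are saved under pics/ and viewed, about 8 in all and at most 12, crops included, and the job is handed in when it is done.

Besides the shell and the picture viewer there is one more tool, called after "Call:" as name(argument=value, ...), one argument or row to a line, values as JSON. move_arm: Moves the arm, as the interface text tells. Its arguments: {"type":"object","properties":{"xyz":{"type":"array"},"spin":{"type":"array"},"gripper":{"type":"number"},"grip_force":{"type":"number"}},"required":["xyz","spin"]}

```bash
mkdir -p pics; cat > h.py <<'E'
from plant import *
import numpy as np, cv2
def save(n,im): cv2.imwrite('pics/'+n+'.png',cv2.cvtColor(im,cv2.COLOR_RGB2BGR))
def ray(f,uv,z):
    K=f['camera_matrix'];E=np.array(f['extrinsics']);R=E[:3,:3];t=E[:3,3]
    d=R.T@np.linalg.solve(np.array(K),np.array([uv[0],uv[1],1.]));c=-R.T@t
    return c+d*(z-c[2])/d[2]
def proj(f,P):
    E=np.array(f['extrinsics']);p=(E[:3,:3]@np.atleast_2d(P).T).T+E[:3,3]
    q=(np.array(f['camera_matrix'])@p.T).T
    return q[:,:2]/q[:,2:]
E
python3 - <<'E'
from h import *
s=sense();print({k:np.round(v,3) for k,v in s.items()})
for n in('scene','top'):
    f=grab_frame(n);save(n,f['img'])
    E=np.array(f['extrinsics']);print(n,-E[:3,:3].T@E[:3,3])
    for k in('case','key_center','case_lid','driver_center','bottle_center','tape_center'):
        for r in recognise(f,k)[:2]:print(k,np.round(r['rect']),round(r['confidence'],2))
E
```

```text
{'time': np.float64(0.0), 'joint_positions': array([1.215, 0.378, 0.08 , 1.274, 0.   , 1.46 ]), 'joint_velocities': array([ 0.   ,  0.001, -0.   , -0.001, -0.001, -0.002]), 'joint_torque': array([ 3.0000e-03, -4.6360e+01,  2.6988e+01,  2.1000e-02,  0.0000e+00,
        0.0000e+00]), 'tool_pos': array([0.14 , 0.557, 0.23 ]), 'tool_rot': array([[ 0.97 , -0.001,  0.243],
       [-0.243, -0.002,  0.97 ],
       [-0.   , -1.   , -0.002]]), 'wrist_force': array([0.472, 0.904, 0.676]), 'ft_torque': array([-0.013, -0.002,  0.025]), 'finger_gap': np.float64(0.999)}
scene [ 0.12497208 -0.22092215  0.81065231]
case [272. 173. 473. 398.] 0.66
key_center [440. 290. 458. 312.] 0.81
key_center [323. 414. 350. 438.] 0.71
case_lid [346. 170. 466. 319.] 0.96
driver_center [268. 233. 335. 268.] 0.61
bottle_center [289. 171. 312. 226.] 0.58
tape_center [229. 225. 269. 256.] 0.56
top [0.37549256 0.26229177 0.8932945 ]
case [333. 168. 489. 295.] 0.9
key_center [389. 241. 406. 258.] 0.75
key_center [450. 322. 470. 339.] 0.7
case_lid [335. 170. 486. 207.] 0.65
driver_center [292. 199. 316. 273.] 0.72
bottle_center [257. 193. 283. 222.] 0.58
tape_center [246. 253. 282. 291.] 0.78
```

View pics/scene.png

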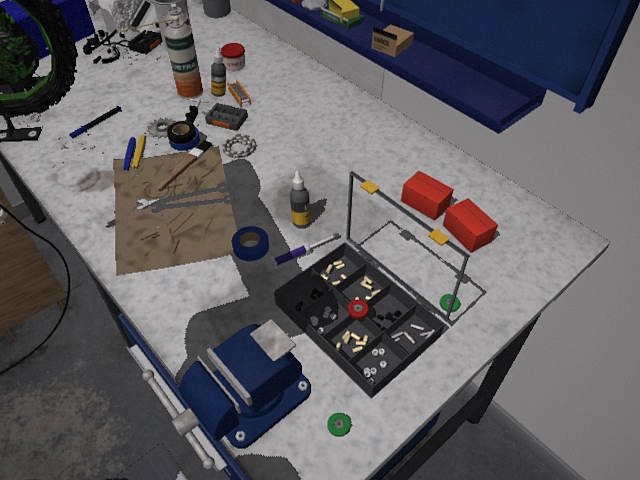

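```bash
python3 - <<'E'
import cv2
im=cv2.imread('pics/top.png')[150:350,230:497];cv2.imwrite('pics/topc.png',cv2.resize(im,None,fx=3,fy=3,interpolation=cv2.INTER_CUBIC))
E
```

```text
(no output)
```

View pics/topc.png

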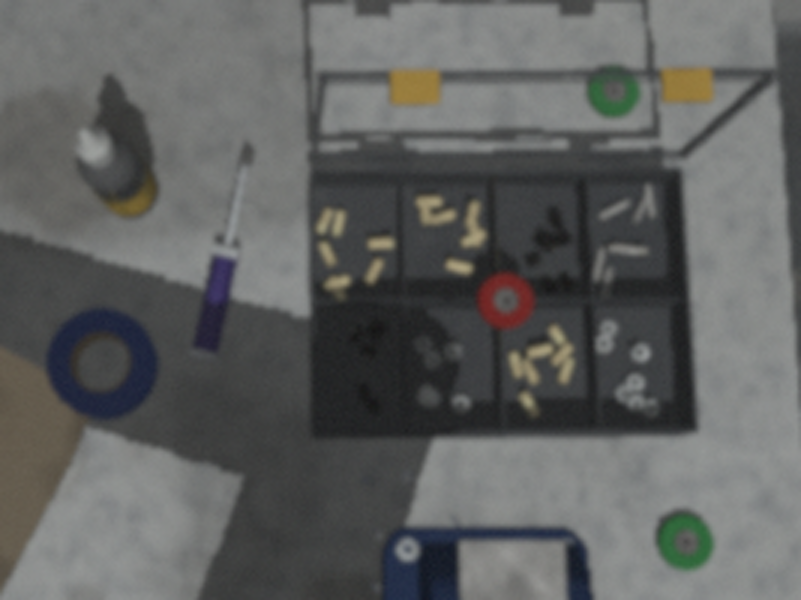

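The key is the red disc at scene (358,309) and top (398.7,250). Green look-alikes lie behind the lid and in front of the case. The target compartment with the brass nipples is at top-crop (545,360). A blue vise stands in front of the case.

```bash
python3 - <<'E'
from h import *
from scipy.optimize import least_squares
f=grab_frame('top');g=grab_frame('scene')
T=lambda x,y:np.array([230+x/3,150+y/3])
for n,p,z in[('FL',(313,436),.04),('FR',(694,430),.04),('BL',(310,172),.04),('BR',(680,170),.04),('cross key',(506,300),.043),('tape',(102,362),.024),('bottletop',(90,142),.126),('drv a',(205,350),.009),('drv b',(247,150),.009),('vise R',(585,540),.1),('vise L',(388,535),.1)]:
    print(n,np.round(ray(f,T(*p),z),3))
print('scene key',np.round(ray(g,(358,309),.043),3), 'corners', [np.round(ray(g,p,.04),3) for p in[(275,293),(372,391),(450,322)]])
# pose fit with reprojection, both views
def W(p,L):
    c,s=np.cos(p[2]),np.sin(p[2]);L=np.atleast_2d(L)
    return np.c_[p[0]+c*L[:,0]-s*L[:,1],p[1]+s*L[:,0]+c*L[:,1],L[:,2]]
C=np.array([[-.085,.12,.04],[-.085,-.12,.04],[.085,-.12,.04]])
ot=np.array([T(313,436),T(694,430),T(680,170)]);os=np.array([(275,293),(372,391),(445,325)])
fun=lambda p:np.r_[(proj(f,W(p,C))-ot).ravel(),(proj(g,W(p,C))-os).ravel()]
r=least_squares(fun,[.5,.1,0],loss='soft_l1');print(r.x,np.round(fun(r.x),1))
lid=np.array([[.088,.12,.2],[.088,-.12,.2]])
print('lidtop proj if upright',proj(g,W(r.x,[[.088,.12,.041+.173],[.088,-.12,.041+.173]])),proj(f,W(r.x,[[.088,.12,.214],[.088,-.12,.214]])))
K=np.array([p for p in[[0,0,.035],[-.04,-.03,.003]]]);print(proj(f,W(r.x,K)))
for n,h in(('top',f),('scene',g)):
    im=h['img'].copy()
    x0,y0,x1,y1=(330,160,497,300) if n=='top' else (262,160,492,400)
    im=cv2.resize(im[y0:y1,x0:x1],None,fx=2.4,fy=2.4,interpolation=cv2.INTER_CUBIC)
    segs=[([-.085,y,z],[.085,y,z]) for y,z in((-.12,.04),(.12,.04),(0,.035),(-.06,.035),(.06,.035))]+[([x,-.12,z],[x,.12,z]) for x,z in((-.085,.04),(.085,.04),(0,.035))]+[([.088,.12,.041],[.088,.12,.214]),([.088,-.12,.041],[.088,-.12,.214]),([.088,-.12,.214],[.088,.12,.214])]
    for a,b in segs:
        q=(proj(h,W(r.x,[a,b]))-[x0,y0])*2.4
        cv2.line(im,*[tuple(int(v) for v in k) for k in q],(0,255,255),1)
    save('ov_'+n,im)
a=cv2.imread('pics/ov_top.png');b=cv2.imread('pics/ov_scene.png')
o=np.zeros((max(a.shape[0],b.shape[0]),a.shape[1]+b.shape[1],3),np.uint8);o[:a.shape[0],:a.shape[1]]=a;o[:b.shape[0],a.shape[1]:]=b
s=min(1,800/o.shape[1]);cv2.imwrite('pics/ov.png',cv2.resize(o,None,fx=s,fy=s));print(o.shape)
E
```

```text
FL [0.429 0.239 0.04 ]
FR [0.433 0.003 0.04 ]
BL [0.598 0.241 0.04 ]
BR [0.6   0.003 0.04 ]
cross key [0.514 0.118 0.043]
tape [0.477 0.373 0.024]
bottletop [0.594 0.371 0.126]
drv a [0.487 0.309 0.009]
drv b [0.621 0.282 0.009]
vise R [0.367 0.087 0.1  ]
vise L [0.37  0.199 0.1  ]
scene key [0.513 0.115 0.043] corners [array([0.43 , 0.234, 0.04 ]), array([ 0.428, -0.004,  0.04 ]), array([ 0.611, -0.003,  0.04 ])]
[0.51505637 0.11892898 0.00518695] [ 0.5 -0.   2.7  1.5  1.9 -0.5 -1.8 -1.4  0.2 -2.3 -0.4 -0.3]
lidtop proj if upright [[349.92573756 171.57056551]
 [468.16245888 257.5334666 ]] [[336.87173352 176.38523305]
 [491.34379296 175.66044524]]
[[397.35793273 250.36607849]
 [410.76385486 273.1125821 ]]
(576, 953, 3)
```

View pics/ov.png

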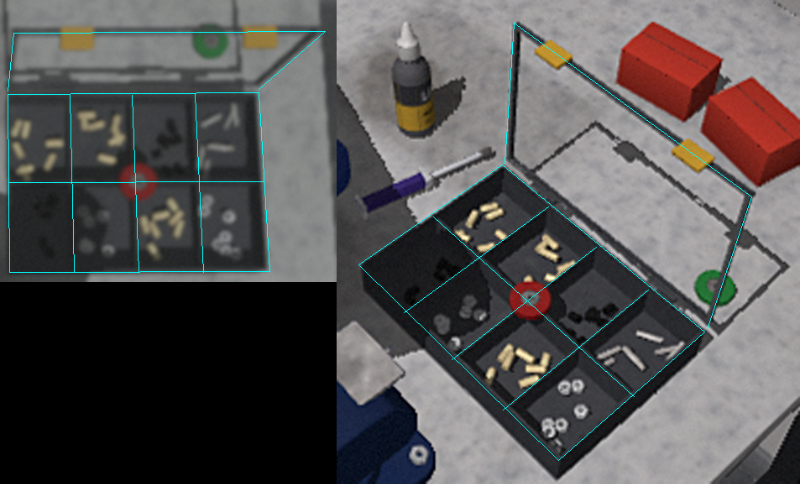

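Call:
move_arm(
  xyz=[
    [28,-29,0],
    [56,-58,0],
    [84,-87,0],
    [112,-116,0],
    [140,-146,0],
    [168,-175,0],
    [196,-204,0],
    [224,-233,0],
  ],
  spin=[-3,-6,-9,-12,-15,-18,-21,-23],
  gripper=1,
  grip_force=20,
)

```text
time: 1.47
tool_pos: [0.365, 0.3232, 0.2316]
tool_rot: [[0.796, 0.001, 0.605], [-0.605, 0.001, 0.796], [0.0, -1.0, 0.001]]
wrist_force: [0.4, 0.6, -0.6]
finger_gap: -0.002
```

Call:
move_arm(
  xyz=[
    [28,-29,0],
    [56,-59,0],
    [85,-88,0],
    [113,-118,0],
    [142,-147,0],
    [170,-177,-20],
    [170,-177,-60],
    [170,-177,-100],
  ],
  spin=[0,0,0,0,0,0,0,0],
)

```text
time: 2.13
tool_pos: [0.5392, 0.1442, 0.1321]
tool_rot: [[0.794, 0.007, 0.608], [-0.608, 0.001, 0.794], [0.005, -1.0, 0.005]]
wrist_force: [0.3, 0.6, -0.4]
finger_gap: 0.001
```

Call:
move_arm(
  xyz=[
    [0,0,-15],
    [0,0,-30],
    [0,0,-45],
    [0,0,-62],
    [0,0,-62],
    [0,0,-62],
    [0,0,-62],
    [0,0,-62],
  ],
  spin=[0,0,0,0,0,0,0,0],
)

```text
time: 2.8
tool_pos: [0.5403, 0.1444, 0.0715]
tool_rot: [[0.794, 0.01, 0.608], [-0.608, 0.002, 0.794], [0.007, -1.0, 0.007]]
wrist_force: [0.1, -0.6, 0.4]
finger_gap: -0.0
```

```bash
python3 - <<'E'
from h import *
s=sense();print(s['tool_pos'],s['wrist_force'])
w=grab_frame('wrist');g=grab_frame('scene');t=grab_frame('top')
a=cv2.resize(w['img'],(400,300));b=cv2.resize(g['img'][200:380,270:470],(400,360),interpolation=cv2.INTER_CUBIC)
o=np.zeros((360,800,3),np.uint8);o[:300,:400]=a;o[:,400:]=b;save('close',o)
q=proj(g,s['tool_pos']);print('tcp in crop',(q-[270,200])*2+[400,0])
E
```

```text
[0.54031872 0.14438421 0.07149662] [ 0.10411791 -0.60486982  0.37285018]
tcp in crop [[576.30332826 159.21533312]]
```

View pics/close.png

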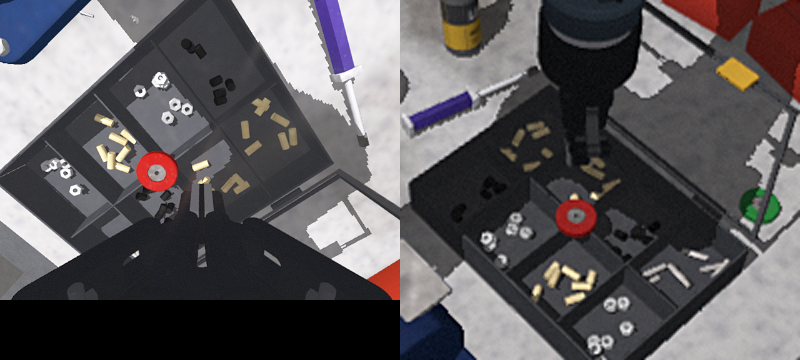

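The wrist view shows the key at about (157,172) in the crop, still at the divider crossing, and the shut fingertips clear beside it at about (205,200).

```bash
cat >> h.py <<'E'
def wray(uv,z,f=None):
    s=sense();f=f or grab_frame('wrist');T=np.array(f['T_tool_cam']);R=np.array(s['tool_rot']);p=np.array(s['tool_pos'])
    d=R@T[:3,:3]@np.linalg.solve(np.array(f['camera_matrix']),[uv[0],uv[1],1.]);c=p+R@T[:3,3]
    return c+d*(z-c[2])/d[2]
def red(im):
    h=cv2.cvtColor(im,cv2.COLOR_RGB2HSV);m=(((h[...,0]<8)|(h[...,0]>172))&(h[...,1]>150)&(h[...,2]>70)).astype(np.uint8)
    n,l,st,c=cv2.connectedComponentsWithStats(m)
    return [(st[i].tolist(),c[i].round(1)) for i in range(1,n) if st[i,4]>60]
E
python3 - <<'E'
from h import *
f=grab_frame('wrist');r=red(f['img'])
for st,c in r:
    u=(st[0]+st[2]/2,st[1]+st[3]/2);print(st,wray(u,.041,f))
g=grab_frame('top')
for st,c in red(g['img']):
    u=(st[0]+st[2]/2,st[1]+st[3]/2);print('top',st,ray(g,u,.041))
E
```

```text
[218, 242, 68, 65, 2766] [0.51382136 0.11863188 0.041     ]
[588, 416, 52, 64, 1760] [0.7448284  0.22200111 0.041     ]
top [0, 82, 11, 26, 221] [0.83270149 0.9054024  0.041     ]
top [318, 86, 32, 30, 734] [0.81914079 0.2385285  0.041     ]
top [390, 242, 17, 17, 123] [0.51382664 0.11778094 0.041     ]
```

Call:
move_arm(
  xyz=[
    [-4,3,-6],
    [-4,3,-12],
    [-4,3,-18],
    [-4,3,-24],
    [-4,3,-29],
    [-4,3,-33],
    [-4,3,-33],
    [-4,3,-33],
  ],
  spin=[0,0,0,0,0,0,0,0],
)

```text
time: 3.72
tool_pos: [0.5354, 0.1472, 0.0374]
tool_rot: [[0.794, 0.008, 0.608], [-0.608, 0.001, 0.794], [0.005, -1.0, 0.006]]
wrist_force: [-1.1, 0.2, -0.3]
finger_gap: -0.001
```

Call:
move_arm(
  xyz=[
    [-2,-3,0],
    [-4,-6,0],
    [-6,-9,0],
    [-9,-12,0],
    [-11,-15,0],
    [-13,-18,0],
    [-15,-20,0],
    [-15,-20,0],
  ],
  spin=[0,0,0,0,0,0,0,0],
)

```text
time: 4.38
tool_pos: [0.52, 0.1267, 0.0375]
tool_rot: [[0.794, 0.007, 0.608], [-0.609, 0.001, 0.794], [0.005, -1.0, 0.005]]
wrist_force: [-1.1, -0.7, 0.7]
finger_gap: 0.002
```

```bash
python3 - <<'E'
from h import *
f=grab_frame('wrist');r=red(f['img'])
print(sense()['tool_pos'])
for st,c in r:
    u=(st[0]+st[2]/2,st[1]+st[3]/2);print(st,wray(u,.041,f))
g=grab_frame('scene')
for st,c in red(g['img']):
    u=(st[0]+st[2]/2,st[1]+st[3]/2);print('scene',st,ray(g,u,.041))
E
```

```text
[0.5201153  0.12694055 0.03740578]
[229, 277, 77, 76, 3085] [0.50550248 0.10833778 0.041     ]
scene [401, 171, 97, 81, 3307] [0.80726298 0.16036434 0.041     ]
scene [348, 307, 21, 19, 237] [0.50454928 0.10419783 0.041     ]
```

Call:
move_arm(
  xyz=[
    [-2,-3,0],
    [-4,-6,0],
    [-7,-9,0],
    [-9,-12,0],
    [-12,-15,0],
    [-14,-17,0],
    [-15,-19,0],
    [-15,-19,0],
  ],
  spin=[0,0,0,0,0,0,0,0],
)

```text
time: 5.15
tool_pos: [0.5048, 0.1077, 0.0374]
tool_rot: [[0.793, 0.007, 0.609], [-0.609, 0.001, 0.793], [0.005, -1.0, 0.005]]
wrist_force: [0.5, 1.0, 0.5]
finger_gap: 0.002
```

```bash
python3 - <<'E'
from h import *
f=grab_frame('wrist');r=red(f['img'])
print(sense()['tool_pos'])
for st,c in r:
    u=(st[0]+st[2]/2,st[1]+st[3]/2);print(st,wray(u,.041,f),wray(u,.008,f))
g=grab_frame('scene')
for st,c in red(g['img']):
    u=(st[0]+st[2]/2,st[1]+st[3]/2);print('scene',st,ray(g,u,.041),ray(g,u,.008))
o=np.zeros((360,800,3),np.uint8);o[:300,:400]=cv2.resize(f['img'],(400,300));o[:,400:]=cv2.resize(g['img'][220:400,270:470],(400,360),interpolation=cv2.INTER_CUBIC);save('push',o)
E
```

```text
[0.50510957 0.10787187 0.03743688]
[279, 264, 65, 60, 1248] [0.49427139 0.11087408 0.041     ] [0.50683464 0.10012283 0.008     ]
scene [401, 171, 97, 81, 3127] [0.80726298 0.16036434 0.041     ] [0.83651723 0.17671257 0.008     ]
scene [350, 318, 18, 18, 167] [0.49097866 0.08907229 0.041     ] [0.50667174 0.10236377 0.008     ]
```

View pics/push.png

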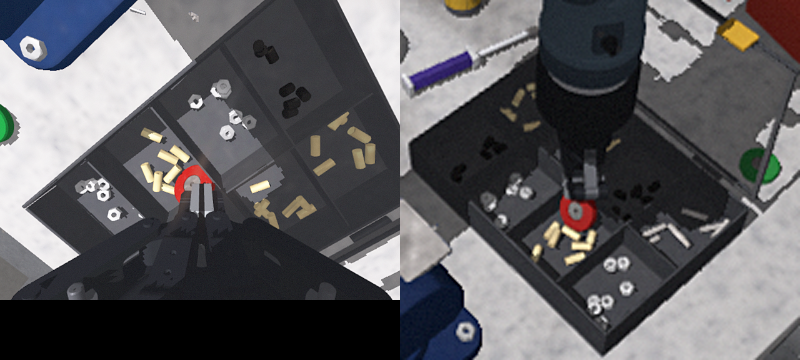

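The key is tipping into the target compartment at scene-crop (577,211), still leaning on the dividers. I'll push it a little further.

Call:
move_arm(
  xyz=[
    [-2,-2,0],
    [-4,-4,0],
    [-6,-6,0],
    [-8,-8,0],
    [-10,-10,0],
    [-12,-12,0],
    [-14,-13,0],
    [-14,-13,0],
  ],
  spin=[0,0,0,0,0,0,0,0],
)

```text
time: 5.92
tool_pos: [0.4907, 0.0948, 0.0374]
tool_rot: [[0.793, 0.007, 0.609], [-0.609, 0.001, 0.793], [0.005, -1.0, 0.005]]
wrist_force: [-1.0, -0.6, 1.1]
finger_gap: -0.001
```

Call:
move_arm(
  xyz=[
    [0,0,20],
    [0,0,50],
    [0,0,80],
    [0,30,110],
    [0,60,140],
    [0,90,170],
    [0,120,200],
    [0,120,200],
  ],
  spin=[0,0,0,0,0,0,0,0],
)

```text
time: 6.58
tool_pos: [0.4934, 0.2198, 0.2434]
tool_rot: [[0.796, 0.017, 0.605], [-0.605, 0.007, 0.796], [0.009, -1.0, 0.015]]
wrist_force: [0.1, 0.8, 0.2]
finger_gap: 0.002
```

```bash
python3 - <<'E'
from h import *
g=grab_frame('scene');t=grab_frame('top')
for h in(g,t):
  for st,c in red(h['img']):
    u=(st[0]+st[2]/2,st[1]+st[3]/2);print(st,ray(h,u,.041),ray(h,u,.01))
o=np.zeros((400,800,3),np.uint8);o[:,:400]=cv2.resize(t['img'][200:300,390:490],(400,400),interpolation=cv2.INTER_CUBIC);o[:360,400:]=cv2.resize(g['img'][220:400,270:470],(400,360),interpolation=cv2.INTER_CUBIC);save('push2',o)
E
```

```text
[221, 43, 23, 15, 252] [0.83602862 0.92703616 0.041     ] [0.86466851 0.97327354 0.01      ]
[402, 171, 96, 81, 3177] [0.80799719 0.1597187  0.041     ] [0.83550803 0.17505012 0.01      ]
[350, 325, 15, 11, 69] [0.48449486 0.08592625 0.041     ] [0.49897569 0.09828547 0.01      ]
[0, 81, 11, 27, 219] [0.83380094 0.90554669 0.041     ] [0.85047072 0.92894341 0.01      ]
```

View pics/push2.png

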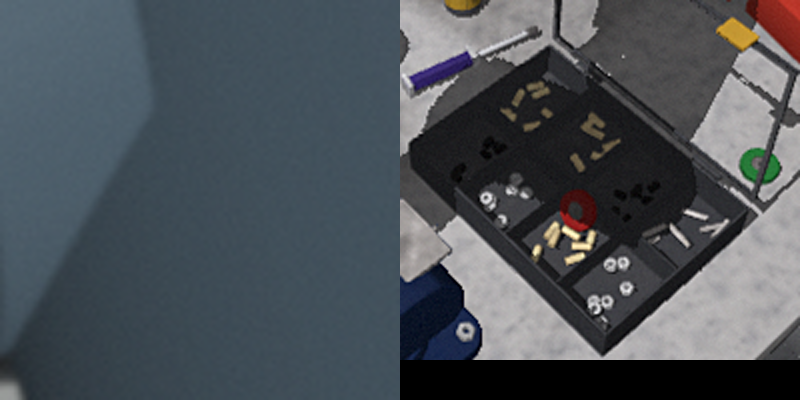

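```bash
python3 - <<'E'
from h import *
w=grab_frame('wrist');s=sense();T=np.array(w['T_tool_cam']);R=np.array(s['tool_rot']);c=s['tool_pos']+R@T[:3,3]
print('cam',c,'axis',R@T[:3,2])
h=cv2.cvtColor(w['img'],cv2.COLOR_RGB2HSV)
for st,cc in red(w['img']):
  if st[1]+st[3]<480: print(st,wray((st[0]+st[2]/2,st[1]+st[3]/2),.01,w))
save('w3',w['img'])
E
```

```text
cam [0.42717443 0.2629441  0.37910774] axis [ 0.25257364 -0.18609272 -0.94951359]
[231, 261, 27, 30, 431] [0.50397477 0.09653844 0.01      ]
[468, 360, 73, 57, 1500] [0.82246802 0.25525475 0.01      ]
```

View pics/w3.png

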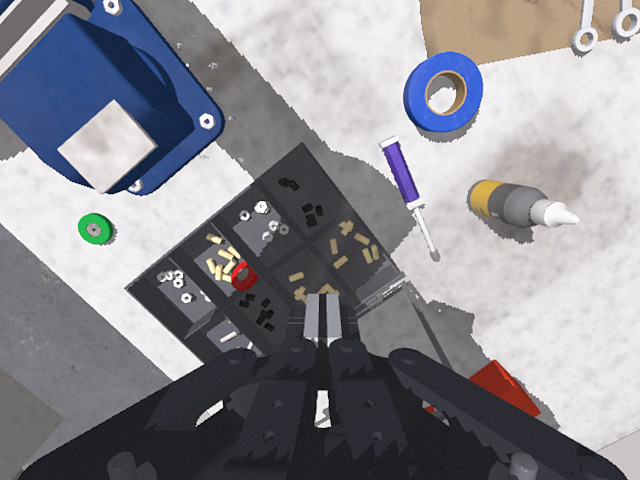

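```bash
python3 - <<'E'
from h import *
w=grab_frame('wrist');g=grab_frame('scene')
a=cv2.resize(w['img'][226:326,190:290],(400,400),interpolation=cv2.INTER_CUBIC)
b=cv2.resize(g['img'][295:355,328:388],(400,400),interpolation=cv2.INTER_CUBIC)
save('zz',np.hstack([a,b]).clip(0,170).astype(np.float32).__mul__(1.5).astype(np.uint8))
def rr(im,x0,y0,x1,y1):
    c=im[y0:y1,x0:x1].astype(int);m=(c[...,0]>1.8*c[...,1])&(c[...,0]>40)
    v,u=np.nonzero(m);e=cv2.fitEllipse(cv2.convexHull(np.c_[u,v].astype(np.float32)));return (e[0][0]+x0,e[0][1]+y0),e[1:]
ew=rr(w['img'],210,240,280,310);eg=rr(g['img'],335,300,380,350);print(ew,eg)
s=sense();p0=wray(ew[0],0,w);p1=wray(ew[0],.04,w);q0=ray(g,eg[0],0);q1=ray(g,eg[0],.04)
for z in np.arange(0,.045,.005): print(round(z,3),np.round(p0+(p1-p0)*z/.04,4)[:2],np.round(q0+(q1-q0)*z/.04,4)[:2])
E
```

```text
((245.77538299560547, 277.29056549072266), ((26.260374069213867, 29.544431686401367), 24.046955108642578)) ((358.7724494934082, 324.61536979675293), ((18.16227912902832, 21.134183883666992), 160.56939697265625))
0.0 [0.5058 0.0913] [0.5135 0.1093]
0.005 [0.5047 0.0936] [0.5111 0.1073]
0.01 [0.5037 0.0958] [0.5087 0.1052]
0.015 [0.5026 0.0981] [0.5063 0.1032]
0.02 [0.5016 0.1004] [0.504  0.1011]
0.025 [0.5005 0.1026] [0.5016 0.0991]
0.03 [0.4995 0.1049] [0.4992 0.0971]
0.035 [0.4984 0.1071] [0.4968 0.095 ]
0.04 [0.4974 0.1094] [0.4944 0.093 ]
```

View pics/zz.png

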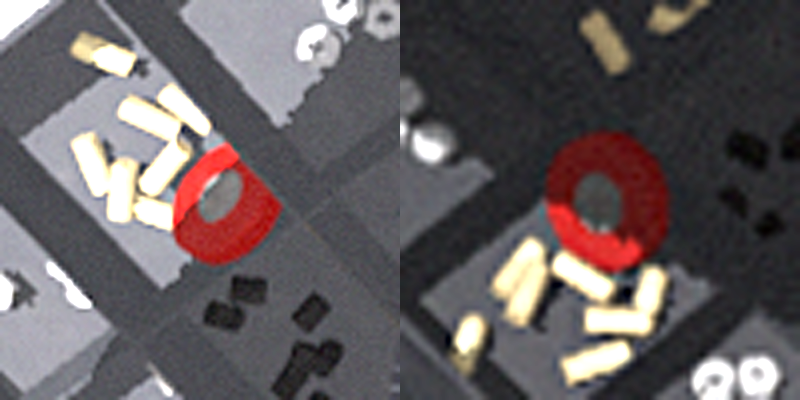

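The key leans in the corner, its hub at about z = 21 mm with the upper edge against the dividers. I'll press that upper edge down with the fingertips so it slides flat.

Call:
move_arm(
  xyz=[
    [2,-38,0],
    [4,-76,-10],
    [6,-116,-40],
    [6,-116,-80],
    [6,-116,-120],
    [6,-116,-160],
    [6,-116,-183],
    [6,-116,-183],
  ],
  spin=[0,0,0,0,0,0,0,0],
)

```text
time: 7.5
tool_pos: [0.4884, 0.0957, 0.046]
tool_rot: [[0.791, -0.01, 0.611], [-0.611, -0.001, 0.791], [-0.007, -1.0, -0.007]]
wrist_force: [-0.7, -0.3, -0.2]
finger_gap: 0.001
```

Call:
move_arm(
  xyz=[
    [0,0,0],
    [0,0,0],
    [0,0,-5],
    [0,0,-10],
    [0,0,-15],
    [0,0,-20],
    [0,0,-20],
    [0,0,-20],
  ],
  spin=[0,0,0,0,0,0,0,0],
)

```text
time: 8.17
tool_pos: [0.4882, 0.0957, 0.0258]
tool_rot: [[0.791, -0.011, 0.611], [-0.611, -0.001, 0.791], [-0.008, -1.0, -0.007]]
wrist_force: [1.2, -0.1, -0.9]
finger_gap: 0.0
```

Call:
move_arm(
  xyz=[
    [0,0,8],
    [0,0,16],
    [5,4,18],
    [11,8,18],
    [11,8,18],
    [11,8,18],
    [11,8,14],
    [11,8,10],
  ],
  spin=[0,0,0,0,0,0,0,0],
)

```text
time: 8.83
tool_pos: [0.499, 0.1037, 0.0353]
tool_rot: [[0.791, -0.011, 0.611], [-0.611, -0.001, 0.791], [-0.008, -1.0, -0.008]]
wrist_force: [-0.5, 0.6, 0.2]
finger_gap: 0.0
```

Call:
move_arm(
  xyz=[
    [0,0,-3],
    [0,0,-6],
    [0,0,-9],
    [0,0,-12],
    [0,0,-15],
    [0,0,-15],
    [0,0,-15],
    [0,0,-15],
  ],
  spin=[0,0,0,0,0,0,0,0],
)

```text
time: 9.5
tool_pos: [0.4989, 0.1036, 0.0205]
tool_rot: [[0.791, -0.011, 0.611], [-0.611, -0.001, 0.791], [-0.007, -1.0, -0.007]]
wrist_force: [-0.5, -0.1, -0.6]
finger_gap: 0.005
```

```bash
python3 - <<'E'
from h import *
w=grab_frame('wrist');g=grab_frame('scene')
a=cv2.resize(w['img'][180:480,170:470],(400,400),interpolation=cv2.INTER_CUBIC)
b=cv2.resize(g['img'][295:355,328:388],(400,400),interpolation=cv2.INTER_CUBIC)
save('z4',(np.hstack([a,b]).clip(0,170)*1.5).astype(np.uint8))
E
```

```text
(no output)
```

View pics/z4.png

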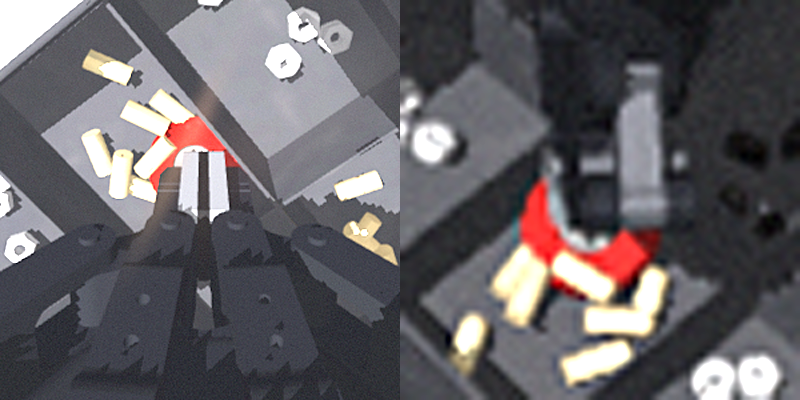

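The key has slid forward and lies low among the nipples (visible at crop (195,140) left and (590,240) right). I'll lift away and check it again before closing.

Call:
move_arm(
  xyz=[
    [0,0,30],
    [0,0,70],
    [0,0,110],
    [0,0,150],
    [0,0,190],
    [0,0,230],
    [0,0,245],
    [0,0,245],
  ],
  spin=[0,0,0,0,0,0,0,0],
)

```text
time: 10.27
tool_pos: [0.5005, 0.1037, 0.2682]
tool_rot: [[0.791, -0.006, 0.611], [-0.611, -0.001, 0.791], [-0.004, -1.0, -0.004]]
wrist_force: [0.6, -0.1, -0.2]
finger_gap: -0.001
```

Call:
move_arm(
  xyz=[
    [25,2,0],
    [50,4,0],
    [75,6,0],
    [100,9,0],
    [125,12,0],
    [148,15,0],
    [148,15,0],
    [148,15,0],
  ],
  spin=[0,0,0,0,0,0,0,0],
)

```text
time: 10.93
tool_pos: [0.6485, 0.1186, 0.2642]
tool_rot: [[0.791, -0.011, 0.611], [-0.611, -0.001, 0.791], [-0.008, -1.0, -0.008]]
wrist_force: [0.3, -0.4, 0.3]
finger_gap: -0.001
```

```bash
python3 - <<'E'
from h import *
print(sense()['tool_pos'])
w=grab_frame('wrist');g=grab_frame('scene')
def rr(im,x0,y0,x1,y1):
    c=im[y0:y1,x0:x1].astype(int);m=(c[...,0]>1.8*c[...,1])&(c[...,0]>40)&(c[...,0]>1.8*c[...,2])
    v,u=np.nonzero(m);e=cv2.fitEllipse(cv2.convexHull(np.c_[u,v].astype(np.float32)));return (e[0][0]+x0,e[0][1]+y0),e[1:]
eg=rr(g['img'],335,305,380,352);print(eg,[ray(g,eg[0],z) for z in(.01,.02)])
s=sense();R=np.array(s['tool_rot']);T=np.array(w['T_tool_cam']);K=np.array(w['camera_matrix'])
for P in([.49,.09,.01],):
    c=T[:3,:3].T@(R.T@(np.array(P)-s['tool_pos'])-T[:3,3]);q=K@c;print('key in wrist',q[:2]/q[2])
o=np.zeros((400,800,3),np.uint8);o[:,:400]=cv2.resize(g['img'][295:355,328:388],(400,400),interpolation=cv2.INTER_CUBIC);o[:300,400:]=cv2.resize(g['img'][130:370,250:570],(400,300));save('z5',o)
E
```

```text
[0.64847545 0.11862686 0.26422295]
((356.0984477996826, 328.52787590026855), ((20.708749771118164, 20.988279342651367), 14.607830047607422)) [array([0.49988847, 0.10265421, 0.01      ]), array([0.49520583, 0.0986128 , 0.02      ])]
key in wrist [209.81837511 100.30350667]
```

View pics/z5.png

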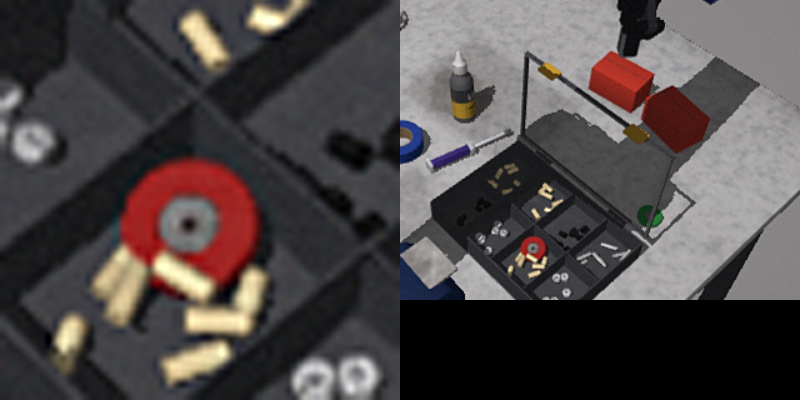

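The key now lies flat in the brass-nipple compartment (crop (190,225)), and the lid is still upright. I'll go down behind the lid and bring it over.

Call:
move_arm(
  xyz=[
    [0,0,-25],
    [0,0,-50],
    [0,0,-75],
    [0,0,-83],
    [0,0,-83],
    [0,0,-83],
    [-10,0,-83],
    [-20,0,-83],
  ],
  spin=[0,0,0,0,0,0,0,0],
)

```text
time: 11.7
tool_pos: [0.6287, 0.1187, 0.1858]
tool_rot: [[0.791, -0.005, 0.611], [-0.611, -0.001, 0.791], [-0.003, -1.0, -0.004]]
wrist_force: [-0.3, 0.1, -1.0]
finger_gap: 0.001
```

Call:
move_arm(
  xyz=[
    [-10,0,-2],
    [-20,0,-4],
    [-30,0,-5],
    [-40,0,-7],
    [-50,0,-10],
    [-60,0,-13],
    [-70,0,-17],
    [-81,0,-22],
  ],
  spin=[0,0,0,0,0,0,0,0],
)

```text
time: 12.37
tool_pos: [0.5498, 0.1188, 0.1671]
tool_rot: [[0.791, 0.002, 0.612], [-0.612, -0.0, 0.791], [0.002, -1.0, 0.001]]
wrist_force: [1.1, -0.5, 1.3]
finger_gap: 0.001
```

Call:
move_arm(
  xyz=[
    [-8,0,-5],
    [-16,0,-11],
    [-24,0,-18],
    [-32,0,-25],
    [-40,0,-34],
    [-48,0,-44],
    [-55,0,-54],
    [-61,0,-64],
  ],
  spin=[0,0,0,0,0,0,0,0],
)

```text
time: 13.03
tool_pos: [0.4906, 0.119, 0.1055]
tool_rot: [[0.791, 0.007, 0.612], [-0.612, -0.0, 0.791], [0.006, -1.0, 0.004]]
wrist_force: [0.8, 0.4, 0.2]
finger_gap: 0.003
```

```bash
python3 - <<'E'
from h import *
g=grab_frame('scene');print(sense()['tool_pos'])
save('z6',cv2.resize(g['img'][130:410,250:570],None,fx=1.8,fy=1.8))
E
```

```text
[0.48800693 0.11886219 0.10336335]
```

View pics/z6.png

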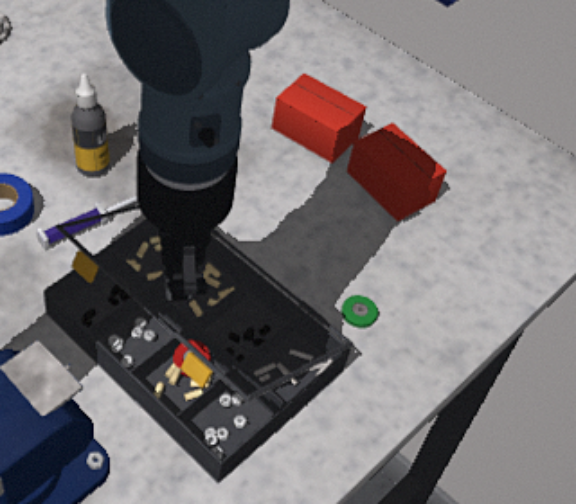

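The lid is following at about 25–30°, with its tabs at (85,265) and (197,368). I'll press it down.

Call:
move_arm(
  xyz=[
    [-5,0,-9],
    [-9,0,-18],
    [-12,0,-27],
    [-14,0,-36],
    [-16,0,-45],
    [-18,0,-53],
    [-18,0,-58],
    [-18,0,-60],
  ],
  spin=[0,0,0,0,0,0,0,0],
)

```text
time: 13.75
tool_pos: [0.4693, 0.1188, 0.0433]
tool_rot: [[0.791, 0.001, 0.611], [-0.611, -0.0, 0.791], [0.001, -1.0, 0.0]]
wrist_force: [-7.4, -1.2, 24.3]
finger_gap: -0.002
```

Call:
move_arm(
  xyz=[
    [0,0,-1],
    [0,0,-2],
    [0,0,-3],
    [0,0,-4],
    [0,0,-4],
    [0,0,-4],
    [0,0,-4],
    [0,0,-4],
  ],
  spin=[0,0,0,0,0,0,0,0],
)

```text
time: 14.42
tool_pos: [0.4694, 0.1189, 0.0431]
tool_rot: [[0.791, 0.002, 0.611], [-0.611, -0.0, 0.792], [0.002, -1.0, 0.001]]
wrist_force: [-12.2, -3.1, 37.9]
finger_gap: -0.001
```

Call:
move_arm(
  xyz=[
    [0,0,10],
    [0,0,40],
    [0,0,80],
    [0,0,120],
    [0,0,160],
    [-30,25,190],
    [-60,50,200],
    [-90,80,200],
  ],
  spin=[0,0,0,0,0,0,0,0],
)

```text
time: 15.08
tool_pos: [0.3853, 0.1953, 0.2462]
tool_rot: [[0.79, 0.008, 0.614], [-0.614, 0.001, 0.79], [0.006, -1.0, 0.006]]
wrist_force: [-0.5, 1.2, 0.3]
finger_gap: -0.002
```

Call:
move_arm(
  xyz=[
    [-20,30,0],
    [-40,60,0],
    [-60,90,0],
    [-60,120,0],
    [-60,150,0],
    [-60,150,0],
    [-60,150,0],
    [-60,150,0],
  ],
  spin=[0,0,0,0,0,0,0,0],
)

```text
time: 15.75
tool_pos: [0.325, 0.3448, 0.2458]
tool_rot: [[0.79, 0.007, 0.613], [-0.613, 0.0, 0.79], [0.006, -1.0, 0.005]]
wrist_force: [0.7, -0.7, -0.2]
finger_gap: -0.0
```

```bash
python3 - <<'E'
from h import *
f=grab_frame('top');g=grab_frame('scene');print(sense()['tool_pos'],sense()['wrist_force'])
for n,h in(('top',f),('scene',g)):
    for k in('driver_center','bottle_center','tape_center'):
        print(n,k,[np.round(r['rect']) for r in recognise(h,k)[:1]])
    c=h['img'];hs=cv2.cvtColor(c,cv2.COLOR_RGB2HSV);m=((hs[...,0]>17)&(hs[...,0]<28)&(hs[...,1]>170)&(hs[...,2]>120)).astype(np.uint8)
    nn,l,st,ce=cv2.connectedComponentsWithStats(m)
    print([(st[i].tolist(),ray(h,ce[i],.044).round(3)) for i in range(1,nn) if st[i,4]>30 and 250<ce[i][0]<490 and 150<ce[i][1]<410])
    # expected tab top centre at shut
    for th in(0,.05):
        P=[[.603-(.17)*np.cos(th)-0.003,.119+s*.07,.041+.173*np.sin(th)+.003] for s in(1,-1)];print(th,proj(h,P).round(1).tolist())
o=np.zeros((500,800,3),np.uint8);o[:460,:400]=cv2.resize(g['img'][170:400,270:470],(400,460));o[:320,400:]=cv2.resize(f['img'][150:310,320:500],(400,356))[:320];save('end',o)
E
```

```text
[0.32523944 0.34424331 0.24599892] [-0.91373147  0.41165414  0.64619761]
top driver_center [array([294., 198., 318., 275.])]
top bottle_center [array([252., 192., 283., 222.])]
top tape_center [array([244., 253., 283., 289.])]
[]
0 [[361.6, 294.9], [437.4, 295.0]]
0.05 [[362.0, 294.5], [438.5, 294.6]]
scene driver_center [array([272., 234., 336., 269.])]
scene bottle_center [array([289., 171., 311., 227.])]
scene tape_center [array([231., 224., 271., 255.])]
[([342, 362, 13, 14, 86], array([0.426, 0.046, 0.044]))]
0 [[291.6, 308.2], [349.0, 365.0]]
0.05 [[291.5, 305.2], [349.3, 362.2]]
```

View pics/end.png

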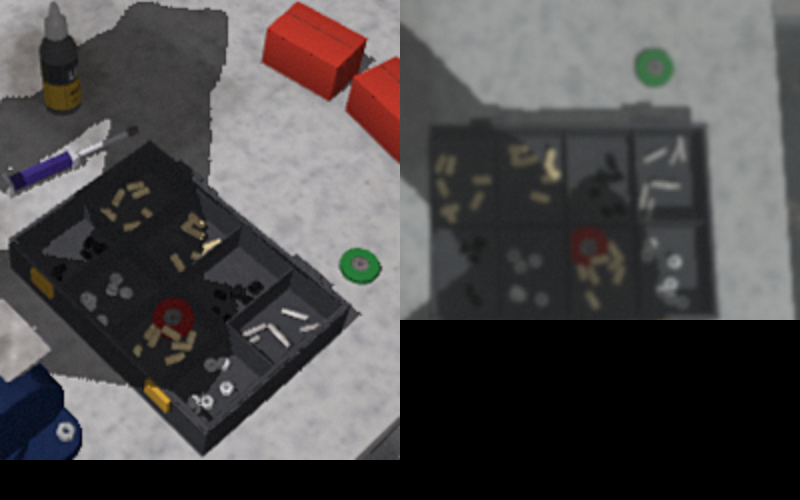

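```bash
python3 -c "
from plant import *
print(hand_in())"
```

```text
the job is handed in; nothing more can be done
None
```

The parts case is closed with the red key inside, and I handed the job in with the arm clear at about 16 s of the 51 s allowed.

- **Key:** I pushed it diagonally off the divider crossing. It first stuck leaning in the corner of the brass-nipple compartment, so I went back in with the fingertips and it dropped. With the lid still open, the picture showed it flat in the front row, third from the left. The last pictures show it still there through the lid.
- **Lid:** I pulled it over from behind with the shut fingertips and pressed it down. It met a hard stop at fingertip height 43 mm: the force rose from 24 to 38 N with only 0.2 mm more travel. The lid's closed outer face should be at 44 mm. The last pictures show it shut, with the tabs over the tray's front.
- **Driver, bottle and tape:** their image boxes moved at most about 5 pixels, mostly 0–2, which is within detector noise. The arm never touched them.
- **Checks that failed or disagreed:**
  - One move before the second push ended about 10 mm off its target. I corrected it, and it caused no contact.
  - The yellow tabs were too dark to measure in the last top view, so that check gave nothing.
  - The key's position from a single view came out up to 4 mm too close to the divider for a disc lying flat.

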